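# Lock the strongbox hasp

### The arm

A 6-joint arm with a two-finger parallel gripper is mounted at the origin on the work surface. World frame = base frame: x ahead of the robot, y to its left, z up, the work surface at z = 0. Lengths are in m, angles in rad, forces in N, time in s.
With the tool pointing down it reaches from about 0.425 to 0.95 m from the base axis. Payload 14.7 kg.
Tool frame: the origin (TCP) lies on the centre line of the jaws, within the pads' length; the fingertips stand 25 mm ahead of it and the grasp point (between the pads) lies 6 mm ahead of it; z points along the fingers, y is the line along which they close (so a half turn about z gives the same grasp; the last joint's range is limited). The gripper opens to 85 mm and grips with 20 to 120 N. Pads are 22 mm wide; open, the fingers measure 114 mm over their backs; the gripper's body (76 mm by 85 mm) begins 54 mm behind the grasp point. The pads swing forward as they close: fully open they stand 13 mm farther back than shut.
Start: joints at [1.165, 0.48, 1.596, -0, 1.065, -0.047], TCP at [0.228, 0.609, 0.256] pointing down, gripper open.
Joint ranges: [-2.75, 2.75], [-0.82, 2.05], [0.23, 2.67], [-1.56, 4.7], [0.09, 2.69], [-2.92, 2.92]. Speed limits (rad/s): [1.89, 1.89, 2.39, 3.01, 3.01, 3.01].

### API

Orientations are given as a rotation vector (axis times angle).
In Python, from rig import * gives the robot as it stands. The module is installed in compiled form; this text tells all that it offers.
- The arm moves only by the shell command python3 -m creep 'ROWS' [FORCE]. ROWS is JSON, a list of rows, each a list of 7 numbers: the shift along the tool's x, y, z normalised to -1 to 1, where 1 is 0.1 m, then the turn, a rotation vector about the tool's x, y, z normalised to -1 to 1, where 1 is 0.5 rad, then the closure, from -1 (fully open) to 1 (shut). In form: [[dx, dy, dz, ax, ay, az, grip], ...]. A call has 1 to 5 rows; each row is the pose to reach, as a shift and turn from the pose commanded when the call began, along the tool's axes at that moment; what a row does not reach only later rows make up. A row lasts 1/10 s, in which the tool goes at most 50 mm and 8.59 degrees, less where a joint would pass 70% of its speed; a pose out of reach is approached as far as the arm can. A call with a number of a shift or a turn outside -1 to 1 is refused whole. A call with a gripper value outside its range is refused whole. The fingers move at their own pace and stop on an object; FORCE is the grip in N (left out, the last holds). Time passes only in rows, so rows that repeat a pose let the fingers close. It gives the time, the measured TCP pose, the force, the opening and the grip force at its end, in the units of the state.
- observe(): the state, without advancing time (a new reading comes with each control period).
- snapshot(name): name is "side" or "top"; returns (picture, depth): 420x560x3 uint8, red, green, blue; 420x560 float32, m along the optical axis (not along the pixel's ray), 0 where there is no reading.
- get_calibration(name): a dict with "vertical_fov" (degrees; the focal length in pixels is half the picture's height over the tangent of half this angle, whatever the lens; pixels are square), "cx", "cy" (the principal point, pixels), "rvec" (rotation vector, rad) and "tvec" (3), from world to camera coordinates, as OpenCV has them. Camera axes: x right, y down, z forward; pixel columns grow to the right and rows downward; lengths in m; the calibration is good to about 2 mm. A picture is of the moment at which its call begins. get_calibration takes no time and is no camera call.
- job_done(): hands the job in; it is judged then, once.
The state is a dict: "clock": time; "joint_positions": joint angles; "dq": joint speeds; "joint_efforts": joint torques, N m; "tool_pos": TCP position; "eef_rot": TCP orientation; "wrist_force": force on the tool from outside, world axes, zero at the start; "ft_torque": the same for the moment, N m; "finger_gap": finger opening in m; "gripper_force": force on a finger pad.
Only numpy, scipy, OpenCV 4.12 (cv2) and the standard library are available. Lean on these libraries where they do the work, as an engineer would, in place of code of your own. Each camera call takes 0.05 s, during which the arm holds its last target. There are 200 camera calls.

### The job

Lock the blue strongbox: swing its steel hasp over until it lies fully down flat around the brass turning staple, then take the red-handled key from its wooden stand, push it fully home into the square keyhole of the staple and turn it clockwise (seen from above) to its stop. Leave the key standing in the lock, and do not disturb the combination wheel, the two lock cylinders or the collar.

Things in the scene. Friction and masses are not known exactly. Their poses are not given: they have to be found in the camera images.
- strongbox: Blue steel box bolted to the counter, 180 (its x) x 270 (its y) x 90 mm high; origin at the centre of its underside. On its flat top lie the hasp hinge at y = -60 mm and the turning staple at y = +35 mm, both at x = 0.
- hasp_hinge (a point): Point on the middle of the hasp's horizontal hinge axis, 6.5 mm above the box top; its axes are those of the box; the hinge axis runs along its x.
- hasp (a joint): Angle of the hasp, a flat steel strap 180 mm long from the hinge, 76 mm wide, 5 mm thick, the hinge axis in its mid-plane. 0: lies flat around the staple, pointing along the box's +y; grows as it opens, 1.57 is straight up, more leans back towards the box's -y; 2.4 is its stop. The hinge is stiff: the hasp stays where it is left.
- hasp_tip (a point): Point on the hasp's outer face (upper when shut), 158 mm from the hinge, in the middle of its solid end, which is 44 mm long with a yellow stripe; y points along the strap away from the hinge, z out of this face. The hasp's slot, 42 mm wide, from 62 to 136 mm from the hinge, passes over the staple.
- staple (a joint): Angle of the brass turning staple about its upright axis: 0 as found (its long side along the hasp's slot), grows clockwise seen from above, 1.2 (about 70 degrees) is its stop, with the head across the hasp. Turns with light friction and stays where it is left.
- keyhole (a point): Centre of the mouth of the square keyhole in the staple's top face, 46 mm above the box top; turns with the staple. The staple's head is a brass block 34 (x) x 60 (y) mm and 36 mm high; the hole is 18.5 x 18.5 mm, its sides along x and y, 36 mm deep, with a 2 mm chamfer.
- key: Big upright key, about 0.12 kg. Origin under its round steel collar (36 mm across, 6 thick), which rests on the stand and later on the staple. Below, a square shank 16 x 16 mm, sides along x and y, tapered near its end, reaches to z = -32 mm. Above, a flat red handle 50 (x) x 12 (y) mm, z = 6 to 52 mm; pinch it across y. Fits the keyhole in any of four quarter-turns.
- key_bow (a point): Point in the key's red handle, 32 mm above the key's origin, good to grip; axes those of the key.
- key_stand: Dark wooden block fixed to the counter, 75 x 75 x 50 mm, origin at the centre of its underside; the key stands in a round 25 mm hole in the middle of its top. It is on the left or on the right of the strongbox.
- wheel: Green enamel combination wheel lying flat, 120 mm across, 14 mm thick, hub 26 mm high; origin under its centre. Leave it alone.
- cylinder_a: Nickel lock cylinder standing upright, 44 mm across, 62 mm high; origin under its centre. Leave it alone.
- cylinder_b: Second, equal lock cylinder. Leave it alone.
- collar: Bronze spindle collar, a ring 76 mm across and 38 mm high; origin under its centre. Leave it alone.

How it is judged:
By the outcome, as a careful person would: the job done as asked, in the order asked, and still so for the second after the job is handed in, with the robot touching nothing.
It also fails if it takes over 64 s, if anything falls off the work surface, if the arm or the gripper's body presses on something with over 40 N, if the wrist force passes 120 N, or if a joint passes its speed limit or range.

## Working session

There is one attempt and no reset: what is moved stays moved. The work goes in short steps, Python scripts to look and compute and a shell command to move; the robot and the scene stay as the last step left them, time stands still between calls to the robot, and variables do not carry over. Pictures are saved under pics/ and viewed, at most 10 in all, crops included, and the job is handed in when it is done.

```bash
mkdir -p pics
cat > h.py <<'E'
import numpy as np, cv2
from rig import *
from scipy.spatial.transform import Rotation as R
def cam(n):
    c=get_calibration(n); f=210/np.tan(np.radians(c["vertical_fov"]/2))
    return f,c["cx"],c["cy"],R.from_rotvec(np.ravel(c["rvec"])).as_matrix(),np.ravel(c["tvec"])
def ray(n,u,v,z):  # pixel to plane z
    f,cx,cy,M,t=cam(n); d=M.T@np.array([(u-cx)/f,(v-cy)/f,1]); o=-M.T@t
    return o+d*(z-o[2])/d[2]
def cloud(n,D):
    f,cx,cy,M,t=cam(n); v,u=np.mgrid[:420,:560]
    P=np.stack([(u-cx)/f*D,(v-cy)/f*D,D],-1); return (P-t)@M
def proj(n,p):
    f,cx,cy,M,t=cam(n); q=M@np.asarray(p)+t; return q[:2]/q[2]*f+[cx,cy]
E
python3 - <<'E'
from h import *
for n in("side","top"):
    p,d=snapshot(n); cv2.imwrite(f"pics/{n}0.png",p[...,::-1]); np.savez(f"{n}0.npz",p=p,d=d)
    f,cx,cy,M,t=cam(n); print(n,get_calibration(n),-M.T@t,M[2],(d>0).mean())
print(observe())
E
```

```text
side {'vertical_fov': 49.50677354786622, 'cx': 287.3505768082135, 'cy': 207.09772384230132, 'rvec': array([ 2.33463736, -0.26754529,  0.08309428]), 'tvec': array([-0.55750129,  0.18670391,  1.05458252])} [ 0.42697115 -0.73075247  0.86110789] [ 0.1406191   0.69858742 -0.70157101] 0.9961607142857143
top {'vertical_fov': 55.44829122071879, 'cx': 285.80302044369114, 'cy': 206.44873745466785, 'rvec': array([ 2.11516964, -2.08870932,  0.22391556]), 'tvec': array([0.01430532, 0.58501662, 1.08458227])} [0.33439581 0.01152467 1.18609208] [ 0.21789232  0.00882703 -0.9759329 ] 0.9959013605442177
{'clock': 0.1, 'joint_positions': array([ 1.16539774e+00,  4.80750763e-01,  1.59678190e+00,  7.29272889e-06,
        1.06511706e+00, -4.65750135e-02]), 'dq': array([-0.00088986, -0.00087657, -0.00099635, -0.00057559,  0.00015515,
        0.00126286]), 'joint_efforts': array([ 9.60929101e-04, -9.52256727e+01, -4.31039965e+01, -3.21796597e-04,
        5.28987672e-03,  1.57531254e-04]), 'tool_pos': array([0.2280952 , 0.60831212, 0.25575927]), 'eef_rot': array([-5.60581844e-01, -3.09092585e+00,  1.61584292e-03]), 'wrist_force': array([ 0.08314596, -0.7764922 ,  0.61711771]), 'ft_torque': array([ 0.00803706, -0.03054353,  0.03175241]), 'gripper_force': 0.0, 'finger_gap': 0.08536704584888828}
```

View pics/side0.png

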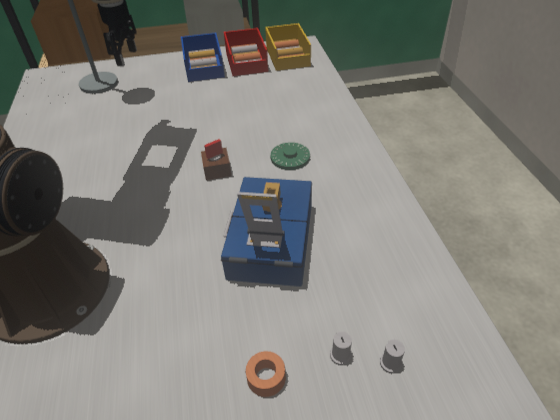

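View pics/top0.png

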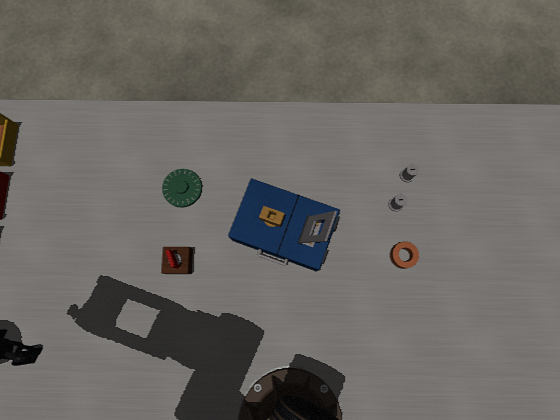

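The side view shows the blue box around (270,225), the hasp near upright at (262,215), the staple at (272,190) and the key in its stand at (215,155). The top view shows the staple at (271,215), the hasp at (318,229) and the key at (176,259), with box +y pointing image-left, which is world +y. Next I'll measure these.

```bash
cat > m.py <<'E'
from h import *
import sys
def measure(tag):
    out={}
    for n in("top","side"):
        z=np.load(f"{n}{tag}.npz"); p,d=z["p"],z["d"]; C=cloud(n,d)
        hsv=cv2.cvtColor(p,cv2.COLOR_RGB2HSV); H,S,V=[hsv[...,i].astype(int) for i in range(3)]
        X,Y,Z=C[...,0],C[...,1],C[...,2]; roi=(X>.35)&(X<.9)&(Y>-.2)&(Y<.35)&(d>0)
        out[n]=(p,d,C,H,S,V,roi)
    return out
def rect(P): 
    (c,wh,a)=cv2.minAreaRect(P.astype(np.float32)); return np.round(c,4),np.round(wh,4),round(a,2)
if __name__=="__main__":
    o=measure(sys.argv[1])
    for n in o:
        p,d,C,H,S,V,roi=o[n]; Z=C[...,2]
        m=roi&(H>100)&(H<130)&(S>100)&(abs(Z-.09)<.006)
        if n=="top": 
            mm=cv2.morphologyEx(m.astype(np.uint8),cv2.MORPH_OPEN,np.ones((3,3)))>0
            print(n,"box",rect(C[mm][:,:2]),np.median(C[mm][:,2]))
        m=roi&(H>10)&(H<28)&(S>120)&(V>60)
        for lo,hi in((.128,.145),):
            k=m&(Z>lo)&(Z<hi)&(C[...,1]<.15)
            if k.sum()>5: print(n,"brass",k.sum(),rect(C[k][:,:2]),C[k].mean(0))
        k=roi&((H<8)|(H>172))&(S>150)&(V>60)&(C[...,1]>.1)
        print(n,"red",k.sum(),rect(C[k][:,:2]),C[k].mean(0),C[k].min(0),C[k].max(0))
        k=roi&(abs(Z-.05)<.006)&(C[...,1]>.1)
        print(n,"stand",k.sum(),rect(C[k][:,:2]),C[k].mean(0))
        k=roi&(Z>.105)&(S<70)&(C[...,1]<.12)
        Q=C[k]; print(n,"hasp",k.sum(),Q.mean(0),Q.min(0),Q.max(0))
        c=Q.mean(0);w,v=np.linalg.eigh(np.cov((Q-c).T)); print(np.sqrt(w),v.T.round(3))
E
python3 m.py 0
python3 - <<'E'
import cv2
a=cv2.imread("pics/top0.png")[160:290,150:350];b=cv2.imread("pics/side0.png")[130:290,190:330]
cv2.imwrite("pics/c0.png",cv2.hconcat([cv2.resize(a,(430,280),interpolation=2),cv2.resize(b,(245,280),interpolation=2)]))
E
```

```text
top box (array([0.5335, 0.0263]), array([0.2669, 0.1806]), 70.67) 0.09011721011613613
top brass 228 (array([0.5451, 0.0601]), array([0.0589, 0.0346]), 70.48) [0.54521311 0.05992107 0.13610168]
top red 82 (array([0.4304, 0.3348]), array([0.0491, 0.0121]), 22.65) [0.42994882 0.33406084 0.10070635] [0.40625674 0.32066292 0.05045716] [0.45435851 0.34738137 0.1089069 ]
top stand 390 (array([0.4437, 0.2285]), array([0.0791, 0.2542]), 8.64) [0.43013998 0.31196172 0.05027826]
top hasp 620 [ 0.50229386 -0.05915794  0.19825693] [ 0.45922983 -0.09820167  0.10508923] [0.54914587 0.09352142 0.27091242]
[0.0050766  0.02411611 0.05783881] [[ 0.313  0.889  0.334]
 [ 0.944 -0.331 -0.002]
 [-0.109 -0.316  0.943]]
side brass 102 (array([0.5495, 0.0633]), array([0.0395, 0.0325]), 70.16) [0.55142029 0.06811774 0.13368607]
side red 25 (array([0.4302, 0.3304]), array([0.044 , 0.0079]), 28.24) [0.42914705 0.32857245 0.09923666] [0.41001158 0.31975702 0.09645375] [0.4511694  0.33851487 0.10101099]
side stand 291 (array([0.5385, 0.2409]), array([0.0866, 0.3571]), 54.15) [0.43407026 0.31115846 0.04832939]
side hasp 1027 [ 0.50569042 -0.06392728  0.18843101] [ 0.45976184 -0.10468425  0.1050294 ] [0.56900098 0.06900532 0.26831156]
[0.01602462 0.02436697 0.05701378] [[ 0.255  0.876  0.41 ]
 [-0.956  0.292 -0.031]
 [-0.147 -0.384  0.912]]
```

View pics/c0.png

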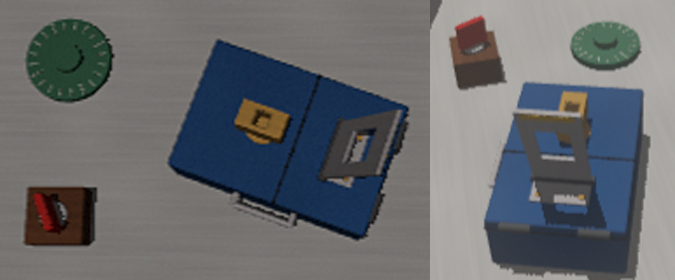

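The box yaw comes out at about -19.5°, and the staple is at (0.545, 0.060). The hasp is at about 1.91 rad and the key's handle points along about 22.6°. The tool's y axis already lies along the box's y. I'll push the hasp with the fingers shut.

```bash
cat > g.py <<'E'
from h import *
BC=np.array([.5335,.0263]); BY=np.array([np.cos(np.radians(70.5)),np.sin(np.radians(70.5))]); BX=np.array([BY[1],-BY[0]])
def bx(x,y,z): return np.r_[BC+x*BX+y*BY,z]
def deltas(pts,yawy=None):   # successive TCP targets -> cumulative shifts in tool axes (units 0.1 m)
    s=observe(); M=R.from_rotvec(s["eef_rot"]).as_matrix(); p=s["tool_pos"]
    print("t",s["clock"],"p",p.round(4),"yawy",round(float(np.degrees(np.arctan2(M[1,1],M[0,1]))),2),"z",M[:,2].round(3),"F",s["wrist_force"].round(1),"gap",round(s["finger_gap"],4), "gf",round(s["gripper_force"],1),"box",((p[:2]-BC)@BX).round(4),((p[:2]-BC)@BY).round(4))
    for q in pts: print((M.T@(np.array(q)-p)/.1).round(3), np.round(np.subtract(q,p),3))
E
python3 -c "
from g import *
deltas([[.47,.3,.35],bx(0,-.165,.35),bx(0,-.165,.26)])"
```

```text
t 0.1 p [0.2281 0.6083 0.2558] yawy 69.44 z [-0.    -0.001 -1.   ] F [ 0.1 -0.8  0.6] gap 0.0854 gf 0.0 box -0.4822 0.4467
[-3.348 -2.038 -0.94 ] [ 0.242 -0.308  0.094]
[-4.934 -6.028 -0.936] [ 0.25  -0.738  0.094]
[-4.934 -6.027 -0.036] [ 0.25  -0.738  0.004]
```

```bash
python3 -m creep '[[-0.4,-0.2,-0.47,0,0,-0.04,1],[-0.8,-0.4,-0.94,0,0,-0.04,1],[-0.8,-0.4,-0.94,0,0,-0.04,1],[-0.8,-0.4,-0.94,0,0,-0.04,1]]' 40
python3 -m creep '[[-0.4,-0.25,0,0,0,0,1],[-0.9,-0.55,0,0,0,0,1],[-0.9,-0.55,0,0,0,0,1]]'
python3 -m creep '[[-0.4,-0.25,0,0,0,0,1],[-0.9,-0.55,0,0,0,0,1],[-0.9,-0.55,0,0,0,0,1]]'
python3 -m creep '[[-0.4,-0.25,0,0,0,0,1],[-0.8,-0.55,0,0,0,0,1],[-0.8,-0.55,0,0,0,0,1]]'
python3 -c "
from g import *
deltas([bx(0,-.165,.35),bx(0,-.165,.26)])"
```

```text
clock: 0.5
tool_pos: [0.2914, 0.5424, 0.3536]
eef_rot: [0.532, 3.094, 0.006]
wrist_force: [0.1, 0.1, -0.8]
finger_gap: 0.028
gripper_force: 0.0
clock: 0.8
tool_pos: [0.3575, 0.4581, 0.3495]
eef_rot: [0.533, 3.096, -0.003]
wrist_force: [0.3, 0.3, 0.5]
finger_gap: 0.0
gripper_force: 0.0
clock: 1.1
tool_pos: [0.4243, 0.3765, 0.3495]
eef_rot: [0.533, 3.096, -0.002]
wrist_force: [-1.9, 0.9, -1.0]
finger_gap: -0.0002
gripper_force: 0.0
clock: 1.4
tool_pos: [0.4817, 0.2975, 0.3494]
eef_rot: [0.535, 3.096, -0.003]
wrist_force: [-0.7, 0.8, 0.6]
finger_gap: 0.0002
gripper_force: 0.0
t 1.4 p [0.4817 0.2975 0.3494] yawy 70.39 z [-0.    -0.002 -1.   ] F [-0.7  0.8  0.6] gap 0.0002 gf 0.0 box -0.1393 0.2384
[-1.401e+00 -4.031e+00  1.000e-03] [-0.003 -0.427  0.001]
[-1.401 -4.03   0.901] [-0.003 -0.427 -0.089]
```

```bash
python3 -m creep '[[-0.2,-0.45,0,0,0,0,1],[-0.35,-1,0,0,0,0,1],[-0.35,-1,0,0,0,0,1]]'
python3 -m creep '[[-0.2,-0.45,0,0,0,0,1],[-0.35,-1,0,0,0,0,1],[-0.35,-1,0,0,0,0,1]]'
python3 -m creep '[[-0.2,-0.45,0,0,0,0,1],[-0.35,-1,0,0,0,0,1],[-0.35,-1,0,0,0,0,1]]'
python3 -m creep '[[-0.2,-0.45,0,0,0,0,1],[-0.35,-1,0,0,0,0,1],[-0.35,-1,0,0,0,0,1]]'
python3 -m creep '[[0,0,0.4,0,0,0,1],[0,0,0.8,0,0,0,1],[0,0,0.9,0,0,0,1],[0,0,0.9,0,0,0,1]]'
python3 - <<'E'
from g import *
# corner (front bottom) on arc; TCP = 25 mm above tip, 14.5 mm behind
pts=[]
for th in (1.9,1.7,1.5,1.3,1.1,.9,.7,.5,.35,.2,.1,0):
    r=.158 if th>.3 else .168
    y=-.06+r*np.cos(th)-.0025*np.sin(th); z=.0965+r*np.sin(th)+.0025*np.cos(th)
    pts.append(bx(0,y-.0145,z+.025))
deltas(pts)
p,d=snapshot("side"); cv2.imwrite("pics/s1.png",cv2.resize(p[60:300,180:440],None,fx=2.5,fy=2.5)[...,::-1])
E
```

```text
clock: 1.7
tool_pos: [0.4782, 0.1919, 0.3496]
eef_rot: [-0.532, -3.095, 0.003]
wrist_force: [-0.4, 0.6, -0.3]
finger_gap: 0.0001
gripper_force: 0.0
clock: 2.0
tool_pos: [0.4784, 0.0862, 0.3498]
eef_rot: [-0.533, -3.095, 0.002]
wrist_force: [-0.5, 0.6, -0.8]
finger_gap: -0.0002
gripper_force: 0.0
clock: 2.3
tool_pos: [0.4786, -0.0197, 0.3498]
eef_rot: [-0.534, -3.095, 0.001]
wrist_force: [-0.5, 0.8, 0.0]
finger_gap: -0.0002
gripper_force: 0.0
clock: 2.6
tool_pos: [0.4787, -0.1257, 0.3498]
eef_rot: [-0.533, -3.096, 0.001]
wrist_force: [0.8, 0.1, -0.0]
finger_gap: 0.0005
gripper_force: 0.0
clock: 3.0
tool_pos: [0.4781, -0.1216, 0.2592]
eef_rot: [-0.528, -3.094, -0.001]
wrist_force: [0.2, 0.2, -0.4]
finger_gap: 0.0001
gripper_force: 0.0
t 3.0 p [ 0.4781 -0.1216  0.2592] yawy 70.63 z [-0.003  0.001 -1.   ] F [ 0.2  0.2 -0.4] gap 0.0001 gf 0.0 box -0.0029 -0.1579
[-0.029  0.299 -0.11 ] [0.013 0.027 0.011]
[-0.029  0.605 -0.186] [0.023 0.056 0.019]
[-0.03   0.921 -0.2  ] [0.033 0.086 0.02 ]
[-0.031  1.232 -0.152] [0.044 0.115 0.015]
[-0.032  1.528 -0.042] [0.054 0.143 0.004]
[-0.033  1.796  0.124] [ 0.063  0.168 -0.012]
[-0.034  2.026  0.341] [ 0.07   0.19  -0.034]
[-0.035  2.208  0.598] [ 0.076  0.207 -0.06 ]
[-0.036  2.309  0.812] [ 0.08   0.217 -0.081]
[-0.037  2.475  1.019] [ 0.085  0.232 -0.102]
[-0.038  2.503  1.185] [ 0.086  0.235 -0.118]
[-0.039  2.514  1.353] [ 0.087  0.236 -0.135]
```

View pics/s1.png

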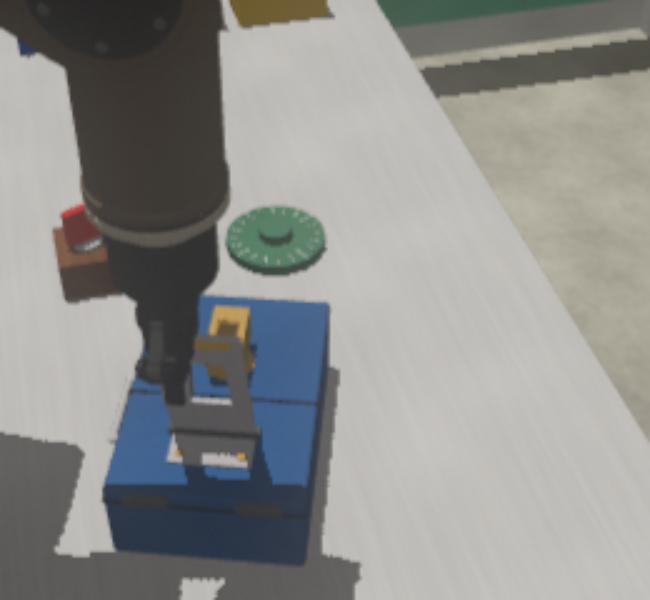

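The side crop shows the shut fingers near (175,400), left of the hasp's centre line (215,380). I'll check by projection whether that is perspective.

Run:
```python
from g import *
for p in ([.4781,-.1216,.234],bx(0,-.06-.053,.0965+.149),bx(0,-.06,.0965),bx(-.038,-.12,.266),bx(.038,-.12,.266)):
    q=proj("side",p); print(q.round(1),((q-[180,60])*2.5).round(0))
```

```text
[251.1 219. ] [178. 398.]
[256.1 198.7] [190. 347.]
[264.6 230.2] [211. 426.]
[235.4 192.2] [139. 330.]
[274.3 194.8] [236. 337.]
```

```bash
python3 -m creep '[[-0.03,0.3,-0.11,0,0,0,1],[-0.03,0.45,-0.15,0,0,0,1],[-0.03,0.6,-0.19,0,0,0,1],[-0.03,0.76,-0.2,0,0,0,1],[-0.03,0.92,-0.2,0,0,0,1]]' 
python3 -m creep '[[0,0.16,0.02,0,0,0,1],[0,0.31,0.05,0,0,0,1],[0,0.46,0.1,0,0,0,1],[0,0.61,0.16,0,0,0,1],[0,0.75,0.24,0,0,0,1]]'
python3 -m creep '[[0,0.13,0.08,0,0,0,1],[0,0.25,0.19,0,0,0,1],[0,0.36,0.3,0,0,0,1],[0,0.45,0.43,0,0,0,1],[0,0.54,0.56,0,0,0,1]]'
python3 -c "
from g import *
deltas([bx(0,-.06+.158,.0965+.0025+.025)])
p,d=snapshot('side'); cv2.imwrite('pics/s2.png',cv2.resize(p[60:300,180:440],None,fx=2.5,fy=2.5)[...,::-1])"
```

```text
clock: 3.55
tool_pos: [0.5127, -0.036, 0.2815]
eef_rot: [0.528, 3.095, -0.0]
wrist_force: [-0.2, -1.6, -0.1]
finger_gap: -0.0004
gripper_force: 0.8
clock: 4.05
tool_pos: [0.5373, 0.0349, 0.2559]
eef_rot: [0.529, 3.096, 0.0]
wrist_force: [0.7, -1.6, 1.3]
finger_gap: -0.0001
gripper_force: 0.7
clock: 4.55
tool_pos: [0.5549, 0.0853, 0.199]
eef_rot: [-0.53, -3.096, 0.0]
wrist_force: [0.2, -0.8, 0.7]
finger_gap: -0.0003
gripper_force: 0.5
t 4.55 p [0.5549 0.0853 0.199 ] yawy 70.59 z [-0. -0. -1.] F [ 0.2 -0.8  0.7] gap -0.0003 gf 0.5 box 0.0005 0.0628
[0.004 0.352 0.75 ] [ 0.011  0.033 -0.075]
```

View pics/s2.png

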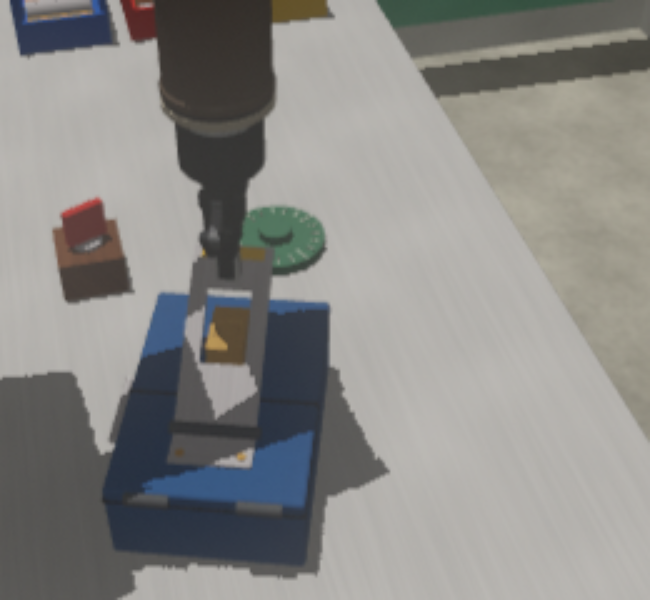

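The fingertips at (228,275) rest on the solid end of the hasp, now at about 35–40°, and the slot is over the staple at (228,335). I'll keep going down and press flat.

```bash
python3 -m creep '[[0,0.1,0.13,0,0,0,1],[0,0.2,0.27,0,0,0,1],[0,0.28,0.42,0,0,0,1],[0,0.33,0.56,0,0,0,1],[0,0.35,0.66,0,0,0,1]]' 
python3 -m creep '[[0,0,0.04,0,0,0,1],[0,0,0.07,0,0,0,1],[0,0,0.1,0,0,0,1],[0,0,0.1,0,0,0,1]]'
python3 -c "
from g import *
deltas([])"
```

```text
clock: 5.1
tool_pos: [0.5663, 0.1182, 0.1327]
eef_rot: [-0.529, -3.096, 0.0]
wrist_force: [-0.9, -1.2, 0.9]
finger_gap: 0.0
gripper_force: 0.4
clock: 5.5
tool_pos: [0.5665, 0.1175, 0.1243]
eef_rot: [0.53, 3.096, 0.0]
wrist_force: [0.2, 0.1, -0.2]
finger_gap: -0.0001
gripper_force: 0.0
t 5.5 p [0.5665 0.1175 0.1243] yawy 70.58 z [ 0. -0. -1.] F [ 0.2  0.1 -0.2] gap -0.0001 gf 0.0 box 0.0007 0.097
```

```bash
python3 -m creep '[[0,0,0.01,0,0,0,1],[0,0,0.02,0,0,0,1],[0,0,0.02,0,0,0,1]]' 
python3 -m creep '[[0,0,0.01,0,0,0,1],[0,0,0.015,0,0,0,1],[0,0,0.015,0,0,0,1]]'
```

```text
clock: 5.8
tool_pos: [0.5668, 0.1176, 0.1237]
eef_rot: [0.53, 3.095, 0.0]
wrist_force: [-5.7, -2.0, 20.3]
finger_gap: 0.0002
gripper_force: 10.0
clock: 6.1
tool_pos: [0.5669, 0.1176, 0.1234]
eef_rot: [0.529, 3.095, 0.001]
wrist_force: [-11.9, -3.1, 42.2]
finger_gap: 0.0001
gripper_force: 21.2
```

Contact at the flat height, 42 N pressed, so the hasp is down. I'll lift, open and head for the key.

```bash
python3 -m creep '[[0,0,-0.4,0,0,0,1],[0,0,-0.9,0,0,0,1],[0,0,-1,0,0,0,1],[0,0,-1,0,0,0,1]]' 
python3 -m creep '[[0.2,0.4,0,0,0,-0.25,-1],[0.4,0.8,0,0,0,-0.5,-1],[0.5,1,0,0,0,-0.7,-1],[0.5,1,0,0,0,-0.75,-1],[0.5,1,0,0,0,-0.75,-1]]'
python3 - <<'E'
from g import *
for n in("side","top"):
    p,d=snapshot(n); np.savez(f"{n}1.npz",p=p,d=d)
deltas([[.4304,.3345,.18],[.4304,.3345,.088]])
E
python3 m.py 1
```

```text
clock: 6.5
tool_pos: [0.5678, 0.1178, 0.2233]
eef_rot: [0.529, 3.092, 0.002]
wrist_force: [-0.8, 0.8, -0.9]
finger_gap: 0.0005
gripper_force: 0.0
clock: 7.0
tool_pos: [0.5519, 0.2286, 0.2196]
eef_rot: [0.058, -3.139, 0.001]
wrist_force: [-0.1, 0.3, -1.1]
finger_gap: 0.072
gripper_force: 0.0
t 7.1 p [0.5523 0.2277 0.22  ] yawy 91.95 z [-0.001 -0.001 -1.   ] F [-0.4  0.5 -0. ] gap 0.085 gf 0.0 box -0.0495 0.1961
[1.182 1.109 0.401] [-0.122  0.107 -0.04 ]
[1.181 1.11  1.321] [-0.122  0.107 -0.132]
top box (array([0.5334, 0.027 ]), array([0.2683, 0.18  ]), 70.76) 0.09014298828539896
top brass 216 (array([0.545 , 0.0599]), array([0.0589, 0.0335]), 70.32) [0.54455361 0.05830253 0.13590813]m.py:26: RuntimeWarning: Mean of empty slice.
  print(n,"red",k.sum(),rect(C[k][:,:2]),C[k].mean(0),C[k].min(0),C[k].max(0))
  ret = um.true_divide(
Traceback (most recent call last):
  File "m.py", line 26, in <module>
    print(n,"red",k.sum(),rect(C[k][:,:2]),C[k].mean(0),C[k].min(0),C[k].max(0))
                                                        ~~~~~~~~^^^
ValueError: zero-size array to reduction operation minimum which has no identity
```

Run:
```python
from g import *
from m import measure,rect
o=measure("1")
for n in o:
    p,d,C,*_=o[n]
    for pt in (bx(0,.098,.099),bx(0.03,.04,.099),bx(-0.03,.04,.099),bx(0,-.02,.099)):
        u,v=proj(n,pt).round().astype(int); print(n,C[v,u].round(4),p[v,u],end=" ")
    print()
o=measure("0")
for n in o:
    p,d,C,H,S,V,roi=o[n]; Z=C[...,2]; roi=(d>0)&(abs(C[...,0]-.43)<.07)&(abs(C[...,1]-.3345)<.07)
    k=roi&((H<8)|(H>172))&(S>150)&(V>50); 
    for lo in(.06,.097,.1): 
        q=C[k&(Z>lo)]; print(n,lo,len(q),rect(q[:,:2]),q.mean(0).round(4)); 
        w,v=np.linalg.eigh(np.cov(q[:,:2].T)); print("  ax",np.degrees(np.arctan2(v[1,1],v[0,1])))
    k=roi&(abs(Z-.05)<.004); print("stand",rect(C[k][:,:2]))
    k=roi&(abs(Z-.056)<.002)&(S<80); print("collar",k.sum(),C[k].mean(0))
```

```text
top [0.5661 0.1182 0.0975] [163 157 156] top [0.5747 0.0542 0.1008] [159 154 154] top [0.5186 0.0753 0.0978] [63 60 61] top [0.5274 0.0064 0.1004] [159 154 152] 
side [0.5595 0.0821 0.1336] [106  88  57] side [0.5754 0.0578 0.0958] [166 162 161] side [0.5194 0.0754 0.0991] [81 79 79] side [0.5264 0.0077 0.0986] [168 164 163] 
top 0.06 85 (array([0.4302, 0.3348]), array([0.0489, 0.0133]), 26.12) [0.4307 0.3341 0.1015]
  ax -155.65190553905458
top 0.097 81 (array([0.4303, 0.3348]), array([0.0491, 0.012 ]), 23.39) [0.4304 0.334  0.1019]
  ax -156.20651576862758
top 0.1 70 (array([0.43  , 0.3347]), array([0.0484, 0.0115]), 23.79) [0.4293 0.334  0.1024]
  ax -155.77494094633795
stand (array([0.4293, 0.3353]), array([0.0735, 0.0769]), 0.87)
collar 27 [0.43546015 0.32876636 0.05623329]
side 0.06 25 (array([0.4302, 0.3304]), array([0.044 , 0.0079]), 28.24) [0.4291 0.3286 0.0992]
  ax -154.7956166683383
side 0.097 24 (array([0.4302, 0.3304]), array([0.044 , 0.0079]), 28.24) [0.4285 0.3282 0.0994]
  ax -155.1076181170264
side 0.1 10 (array([0.4283, 0.3281]), array([0.0377, 0.0056]), 28.24) [0.4252 0.3258 0.1005]
  ax -156.1358186718662
stand (array([0.4313, 0.328 ]), array([0.0744, 0.08  ]), 0.24)
collar 17 [0.43430589 0.32216295 0.05520476]
```

The hasp lies flat, at z ≈ 0.099 at every sampled point, and the staple is unmoved. I'll go above the key at (0.430, 0.334), yaw about 24°.

```bash
python3 -m creep '[[0.3,0.28,0.1,0,0,0,-1],[0.6,0.55,0.2,0,0,0,-1],[0.6,0.55,0.2,0,0,0,-1]]' 
python3 -m creep '[[0.3,0.28,0.1,0,0,-0.27,-1],[0.58,0.55,0.2,0,0,-0.54,-1],[0.58,0.55,0.2,0,0,-0.77,-1],[0.58,0.55,0.2,0,0,-0.77,-1],[0.58,0.55,0.2,0,0,-0.77,-1]]'
python3 -c "
from g import *
deltas([[.430,.334,.088]])
p,d=snapshot('side'); cv2.imwrite('pics/s3.png',cv2.resize(p[80:230,140:320],None,fx=3.3,fy=3.3)[...,::-1])"
```

```text
clock: 7.4
tool_pos: [0.4869, 0.2818, 0.1993]
eef_rot: [0.055, -3.137, 0.002]
wrist_force: [0.5, -0.4, -0.1]
finger_gap: 0.0856
gripper_force: 0.0
clock: 7.9
tool_pos: [0.4315, 0.3336, 0.1809]
eef_rot: [-0.649, 3.073, -0.0]
wrist_force: [0.0, -0.4, 0.2]
finger_gap: 0.0853
gripper_force: 0.0
t 7.9 p [0.4315 0.3336 0.1809] yawy 113.83 z [ 0.  0. -1.] F [ 0.  -0.4  0.2] gap 0.0853 gf 0.0 box -0.1987 0.2556
[0.013 0.01  0.929] [-0.002  0.    -0.093]
```

View pics/s3.png

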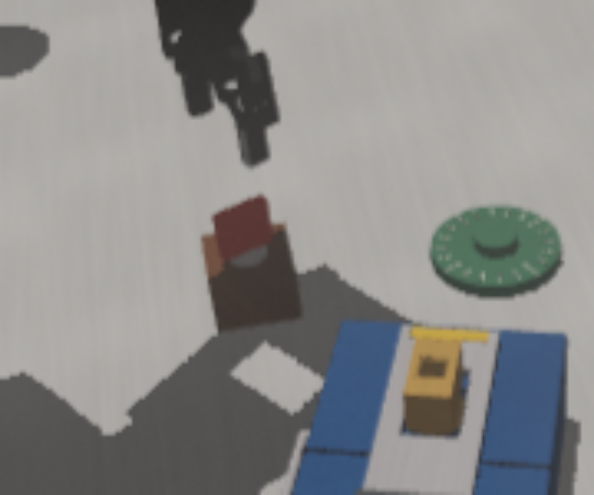

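The hasp lies flat around the staple at (435,385), and the open gripper is above the red handle at (243,225). Descend and grip.

```bash
python3 -m creep '[[0,0,0.3,0,0,0,-1],[0.01,0.01,0.6,0,0,0,-1],[0.01,0.01,0.85,0,0,0,-1],[0.01,0.01,0.93,0,0,0,-1],[0.01,0.01,0.93,0,0,0,-1]]' 
python3 -m creep '[[0,0,0,0,0,0,0.2],[0,0,0,0,0,0,0.5],[0,0,0,0,0,0,1],[0,0,0,0,0,0,1],[0,0,0,0,0,0,1]]' 60
python3 -m creep '[[0,0,0,0,0,0,1],[0,0,0,0,0,0,1],[0,0,0,0,0,0,1],[0,0,0,0,0,0,1]]'
python3 -c "
from g import *
deltas([])"
```

```text
clock: 8.45
tool_pos: [0.4295, 0.334, 0.0871]
eef_rot: [0.652, -3.072, 0.001]
wrist_force: [-1.1, -0.3, -0.1]
finger_gap: 0.0855
gripper_force: 0.0
clock: 8.95
tool_pos: [0.4295, 0.3348, 0.0882]
eef_rot: [-0.657, 3.072, 0.0]
wrist_force: [5.4, -11.2, 1.6]
finger_gap: 0.0126
gripper_force: 15.5
clock: 9.35
tool_pos: [0.4298, 0.3343, 0.0881]
eef_rot: [-0.657, 3.072, -0.001]
wrist_force: [4.4, -7.9, 2.9]
finger_gap: 0.0111
gripper_force: 58.6
t 9.35 p [0.4298 0.3343 0.0881] yawy 114.15 z [ 0.001 -0.    -1.   ] F [ 4.4 -7.9  2.9] gap 0.0111 gf 58.6 box -0.2006 0.2558
```

Gripped: the gap is 11 mm with about 59 N on the pads. Lift and carry.

```bash
python3 -m creep '[[0,0,-0.15,0,0,0,1],[0,0,-0.4,0,0,0,1],[0,0,-0.7,0,0,0,1],[0,0,-1,0,0,0,1],[0,0,-1,0,0,0,1]]'
python3 -m creep '[[0,0,-0.25,0,0,0.2,1],[0,0,-0.5,0,0,0.4,1],[0,0,-0.6,0,0,0.6,1],[0,0,-0.6,0,0,0.76,1],[0,0,-0.6,0,0,0.76,1]]'
python3 -m creep '[[0,0,0,0,0,0.2,1],[0,0,0,0,0,0.4,1],[0,0,0,0,0,0.6,1],[0,0,0,0,0,0.76,1],[0,0,0,0,0,0.76,1]]'
python3 -c "
from g import *
deltas([[.545,.0596,.245]])"
```

```text
clock: 9.85
tool_pos: [0.4309, 0.3359, 0.1914]
eef_rot: [-0.656, 3.067, 0.003]
wrist_force: [-0.6, 0.6, -2.4]
finger_gap: 0.0113
gripper_force: 59.3
clock: 10.35
tool_pos: [0.4292, 0.3347, 0.2475]
eef_rot: [0.062, -3.141, 0.0]
wrist_force: [-0.7, -0.3, -0.7]
finger_gap: 0.0115
gripper_force: 59.2
clock: 10.85
tool_pos: [0.429, 0.3346, 0.247]
eef_rot: [-0.528, -3.096, 0.001]
wrist_force: [0.6, 0.5, -1.8]
finger_gap: 0.0116
gripper_force: 59.2
t 10.85 p [0.429  0.3346 0.247 ] yawy 70.64 z [-0.001 -0.001 -1.   ] F [ 0.6  0.5 -1.8] gap 0.0116 gf 59.2 box -0.2014 0.2557
[-2.006 -2.21   0.021] [ 0.116 -0.275 -0.002]
```

```bash
python3 -m creep '[[-0.25,-0.28,0,0,0,0,1],[-0.5,-0.56,0,0,0,0,1],[-0.67,-0.74,0,0,0,0,1],[-0.67,-0.74,0,0,0,0,1]]'
python3 -m creep '[[-0.25,-0.28,0,0,0,0,1],[-0.5,-0.56,0,0,0,0,1],[-0.67,-0.74,0,0,0,0,1],[-0.67,-0.74,0,0,0,0,1]]'
python3 -m creep '[[-0.25,-0.28,0,0,0,0,1],[-0.5,-0.56,0,0,0,0,1],[-0.66,-0.73,0,0,0,0,1],[-0.66,-0.73,0,0,0,0,1]]'
python3 - <<'E'
from g import *
deltas([[.545,.0596,.200]])
for n in("side","top"):
    p,d=snapshot(n); np.savez(f"{n}2.npz",p=p,d=d)
    c=p[130:260,200:330] if n=="side" else p[150:280,210:340]
    cv2.imwrite(f"pics/k_{n}.png",cv2.resize(c,(390,390),interpolation=2)[...,::-1])
cv2.imwrite("pics/k.png",cv2.hconcat([cv2.imread("pics/k_side.png"),cv2.imread("pics/k_top.png")]))
E
```

```text
clock: 11.25
tool_pos: [0.4686, 0.2403, 0.2473]
eef_rot: [-0.526, -3.097, 0.001]
wrist_force: [0.1, 0.0, -1.6]
finger_gap: 0.0113
gripper_force: 59.4
clock: 11.65
tool_pos: [0.5073, 0.1488, 0.2474]
eef_rot: [-0.527, -3.097, 0.001]
wrist_force: [-0.6, 0.4, -1.2]
finger_gap: 0.0114
gripper_force: 59.4
clock: 12.05
tool_pos: [0.5453, 0.0586, 0.2474]
eef_rot: [0.528, 3.097, -0.0]
wrist_force: [0.2, -0.2, -0.8]
finger_gap: 0.0113
gripper_force: 59.4
t 12.05 p [0.5453 0.0586 0.2474] yawy 70.64 z [ 0. -0. -1.] F [ 0.2 -0.2 -0.8] gap 0.0113 gf 59.4 box 0.0004 0.0344
[0.006 0.009 0.474] [-0.     0.001 -0.047]
```

View pics/k.png

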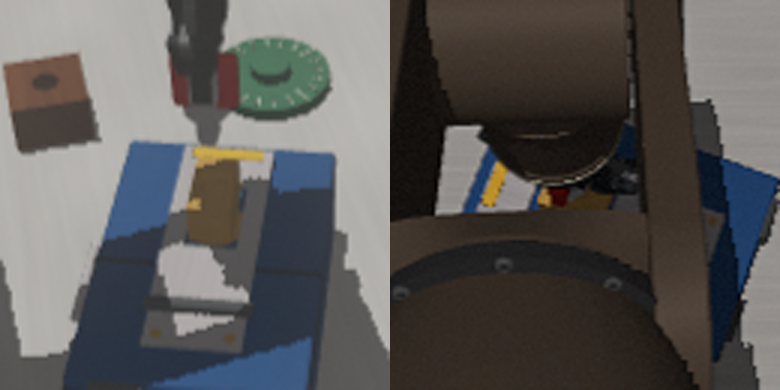

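The key is held upright: the red handle spans columns 172–238 and the shank tip is at (207,145), left of the staple as perspective would give. I'll check the centring by projection.

Run:
```python
from g import *
z=np.load("side2.npz");p=z["p"];d=z["d"];C=cloud("side",d)
hsv=cv2.cvtColor(p,cv2.COLOR_RGB2HSV).astype(int);k=((hsv[...,0]<8)|(hsv[...,0]>172))&(hsv[...,1]>120)&(hsv[...,2]>40)
k[:140]=0;k[180:]=0;k[:,:245]=0;k[:,290:]=0
v,u=np.where(k);q=C[k];b=(q[:,:2]-BC);print(len(u),u.min(),u.max(),v.min(),v.max(),"bx",np.percentile(b@BX,[2,98]),"by",np.median(b@BY),"z",q[:,2].min(),q[:,2].max())
for r in range(v.min(),v.max()+1): print(r,u[v==r].min(),u[v==r].max(),end="; ")
print()
for x in(-.025,.025):
    for zz in(.215,.261): print(proj("side",bx(x,.0344-.006,zz)).round(1),end=" ")
print("shank tip",proj("side",bx(0,.0344-.004,.177)),"in crop",(proj("side",bx(0,.0344-.004,.177))-[200,130])*3)
m=(C[...,2]>.18)&(C[...,2]<.207)&(d>0)&(abs(C[...,0]-.545)<.04)&(abs(C[...,1]-.06)<.04); q=C[m];b=q[:,:2]-BC
print("shank",m.sum(),(b@BX).min(),(b@BX).max(),np.median(b@BX),np.median(b@BY)); vv,uu=np.where(m)
for r in np.unique(vv): print(r,uu[vv==r].min(),uu[vv==r].max(),end="; ")
```

```text
Traceback (most recent call last):
ValueError: zero-size array to reduction operation minimum which has no identity
```

Run:
```python
from g import *
z=np.load("side2.npz");p=z["p"];d=z["d"];C=cloud("side",d)
P=p.astype(int);k=(P[...,0]>1.5*P[...,1])&(P[...,0]>1.4*P[...,2])&(P[...,0]>35)
k[:140]=0;k[172:]=0;k[:,:250]=0;k[:,290:]=0
v,u=np.where(k);q=C[k];b=(q[:,:2]-BC);print(len(u),"bx",np.percentile(b@BX,[2,98]),"by",np.median(b@BY),"z",q[:,2].min(),q[:,2].max())
for r in np.unique(v): print(r,u[v==r].min(),u[v==r].max(),end="; ")
print()
for x in(-.025,.025):
    for zz in(.215,.261): print(proj("side",bx(x,.0344-.006,zz)).round(1),end=" ")
m=(C[...,2]>.18)&(C[...,2]<.207)&(d>0)&(abs(C[...,0]-.545)<.04)&(abs(C[...,1]-.06)<.04); q=C[m];b=q[:,:2]-BC
print("shank",m.sum(),(b@BX).min(),(b@BX).max(),np.median(b@BX),np.median(b@BY)); vv,uu=np.where(m)
for r in np.unique(vv): print(r,uu[vv==r].min(),uu[vv==r].max(),end="; ")
for zz in(.185,.20): print([proj("side",bx(x,.0344-.008,zz)).round(1) for x in(-.008,.008)])
```

```text
150 bx [-0.02209162  0.02464193] by 0.027429592936736396 z 0.21803473720005812 0.8611078858182908
148 273 277; 149 273 278; 150 273 278; 151 273 278; 152 257 278; 153 257 278; 154 257 278; 155 257 278; 156 257 278; 157 257 278; 158 258 278; 159 258 278; 160 258 278; 161 258 278; 162 258 278; 163 258 278; 164 259 278; 165 273 277; 
[256.7 164.6] [255.3 148.1] [278.9 165.9] [278.1 149.4] shank 47 -0.006609879325003728 0.009439390346663865 0.002896066795465769 0.024928146526915027
171 272 273; 172 265 273; 173 266 273; 174 266 272; 175 266 272; 176 266 272; 177 267 272; 178 271 271; [array([264.8, 175.8]), array([271.8, 176.3])]
[array([264.5, 170.8]), array([271.5, 171.2])]
```

Centred within about 1 mm. Descend gently, watching the force.

```bash
python3 -m creep '[[0,0.01,0.15,0,0,0,1],[0,0.01,0.3,0,0,0,1],[0,0.01,0.4,0,0,0,1],[0,0.01,0.45,0,0,0,1],[0,0.01,0.5,0,0,0,1]]'
python3 -m creep '[[0,0,0.02,0,0,0,1],[0,0,0.04,0,0,0,1],[0,0,0.06,0,0,0,1],[0,0,0.08,0,0,0,1],[0,0,0.08,0,0,0,1]]'
```

```text
clock: 12.65
tool_pos: [0.5452, 0.0608, 0.1982]
eef_rot: [0.527, 3.096, -0.002]
wrist_force: [-1.1, -15.3, 18.8]
finger_gap: 0.0117
gripper_force: 62.1
clock: 13.15
tool_pos: [0.5453, 0.06, 0.1904]
eef_rot: [0.527, 3.095, -0.003]
wrist_force: [1.9, -15.3, 2.4]
finger_gap: 0.0114
gripper_force: 60.4
```

It's entering the hole, 16 mm deep, with about 15 N pulling toward -y. I'll ease back 1.5 mm and continue.

```bash
python3 -m creep '[[0,-0.01,0,0,0,0,1],[0,-0.015,0.02,0,0,0,1],[0,-0.015,0.05,0,0,0,1],[0,-0.015,0.08,0,0,0,1],[0,-0.015,0.08,0,0,0,1]]'
python3 -m creep '[[0,0,0.02,0,0,0,1],[0,0,0.04,0,0,0,1],[0,0,0.06,0,0,0,1],[0,0,0.08,0,0,0,1],[0,0,0.08,0,0,0,1]]'
python3 -c "
from g import *
deltas([])"
```

```text
clock: 13.65
tool_pos: [0.5452, 0.0594, 0.1821]
eef_rot: [0.528, 3.095, -0.0]
wrist_force: [5.0, -5.5, -4.0]
finger_gap: 0.0112
gripper_force: 59.1
clock: 14.15
tool_pos: [0.5453, 0.0593, 0.1743]
eef_rot: [0.528, 3.095, -0.0]
wrist_force: [3.6, -7.4, -1.3]
finger_gap: 0.0115
gripper_force: 59.7
t 14.15 p [0.5453 0.0593 0.1743] yawy 70.64 z [ 0.002 -0.001 -1.   ] F [ 3.6 -7.4 -1.3] gap 0.0115 gf 59.7 box 0.0001 0.035
```

```bash
python3 -m creep '[[0,0,0.01,0,0,0,1],[0,0,0.015,0,0,0,1],[0,0,0.015,0,0,0,1]]'
python3 -m creep '[[0,0,0.005,0,0,0,1],[0,0,0.01,0,0,0,1],[0,0,0.01,0,0,0,1]]'
python3 -c "
from g import *
deltas([])"
```

```text
clock: 14.45
tool_pos: [0.5454, 0.0592, 0.1738]
eef_rot: [0.528, 3.094, -0.0]
wrist_force: [-1.1, -9.3, 20.4]
finger_gap: 0.0112
gripper_force: 62.8
clock: 14.75
tool_pos: [0.5455, 0.0591, 0.1736]
eef_rot: [0.528, 3.094, -0.0]
wrist_force: [-5.4, -10.1, 35.1]
finger_gap: 0.0113
gripper_force: 65.3
t 14.75 p [0.5455 0.0591 0.1736] yawy 70.65 z [ 0.003 -0.001 -1.   ] F [ -5.4 -10.1  35.1] gap 0.0113 gf 65.3 box 0.0003 0.0349
```

Fully home at the expected height (TCP z 0.1736, 35 N). Relieve the pressure, then turn clockwise, which is +z in the tool frame. The fit has about 0.17 rad of slack.

```bash
python3 -m creep '[[0,0,-0.015,0,0,0,1],[0,0,-0.015,0,0,0.2,1],[0,0,-0.015,0,0,0.4,1],[0,0,-0.015,0,0,0.6,1],[0,0,-0.015,0,0,0.8,1]]' 80
python3 -m creep '[[0,0,0,0,0,0.2,1],[0,0,0,0,0,0.4,1],[0,0,0,0,0,0.6,1],[0,0,0,0,0,0.8,1],[0,0,0,0,0,0.8,1]]'
python3 -c "
from g import *
deltas([]); print(observe()['ft_torque'])"
python3 -m creep '[[0,0,0,0,0,0.2,1],[0,0,0,0,0,0.4,1],[0,0,0,0,0,0.6,1],[0,0,0,0,0,0.7,1],[0,0,0,0,0,0.7,1]]'
python3 -c "
from g import *
deltas([]); print(observe()['ft_torque'])"
```

```text
clock: 15.25
tool_pos: [0.546, 0.0593, 0.1739]
eef_rot: [1.137, 2.925, 0.001]
wrist_force: [5.7, -8.0, 7.0]
finger_gap: 0.0111
gripper_force: 79.8
clock: 15.75
tool_pos: [0.5465, 0.0591, 0.174]
eef_rot: [1.695, 2.64, 0.003]
wrist_force: [7.4, -9.4, 4.5]
finger_gap: 0.0108
gripper_force: 79.5
t 15.75 p [0.5465 0.0591 0.174 ] yawy 24.59 z [ 0.005 -0.001 -1.   ] F [ 7.4 -9.4  4.5] gap 0.0108 gf 79.5 box 0.0013 0.0353
[-1.81031869 -1.40746387  0.06517308]
clock: 16.25
tool_pos: [0.5466, 0.0587, 0.174]
eef_rot: [2.126, 2.306, 0.003]
wrist_force: [6.7, -14.6, 5.3]
finger_gap: 0.0112
gripper_force: 79.6
t 16.25 p [0.5466 0.0587 0.174 ] yawy 4.65 z [ 0.005 -0.001 -1.   ] F [  6.7 -14.6   5.3] gap 0.0112 gf 79.6 box 0.0015 0.0349
[-2.73660713 -1.49012502  0.07362803]
```

```bash
python3 -m creep '[[0,0,0,0,0,0.1,1],[0,0,0,0,0,0.2,1],[0,0,0,0,0,0.2,1]]'
python3 -c "
from g import *
deltas([]); print(observe()['ft_torque'])"
python3 -m creep '[[0,0,0,0,0,0.1,1],[0,0,0,0,0,0.2,1],[0,0,0,0,0,0.2,1]]'
python3 -c "
from g import *
deltas([]); print(observe()['ft_torque'])"
```

```text
clock: 16.55
tool_pos: [0.5465, 0.0586, 0.174]
eef_rot: [2.239, 2.198, 0.003]
wrist_force: [6.2, -15.3, 4.6]
finger_gap: 0.0111
gripper_force: 79.7
t 16.55 p [0.5465 0.0586 0.174 ] yawy -1.07 z [ 0.005 -0.002 -1.   ] F [  6.2 -15.3   4.6] gap 0.0111 gf 79.7 box 0.0015 0.0348
[-2.93713842 -1.38593127  0.07631272]
clock: 16.85
tool_pos: [0.5464, 0.0584, 0.174]
eef_rot: [2.346, 2.083, 0.003]
wrist_force: [6.2, -16.4, 6.5]
finger_gap: 0.0113
gripper_force: 79.8
t 16.85 p [0.5464 0.0584 0.174 ] yawy -6.8 z [ 0.004 -0.002 -1.   ] F [  6.2 -16.4   6.5] gap 0.0113 gf 79.8 box 0.0015 0.0346
[-3.18050556 -1.25405146  0.0514538 ]
```

```bash
python3 -m creep '[[0,0,0,0,0,0.07,1],[0,0,0,0,0,0.07,1]]'
python3 -c "
from g import *
deltas([]); print(observe()['ft_torque'])"
python3 -m creep '[[0,0,0,0,0,0.07,1],[0,0,0,0,0,0.07,1]]'
python3 - <<'E'
from g import *
deltas([]); print(observe()['ft_torque'])
for n in("side","top"):
    p,d=snapshot(n); np.savez(f"{n}3.npz",p=p,d=d)
    c=p[130:260,200:330] if n=="side" else p[150:280,210:340]
    cv2.imwrite(f"pics/l_{n}.png",cv2.resize(c,(390,390),interpolation=2)[...,::-1])
cv2.imwrite("pics/l.png",cv2.hconcat([cv2.imread("pics/l_side.png"),cv2.imread("pics/l_top.png")]))
E
```

```text
clock: 17.05
tool_pos: [0.5463, 0.0583, 0.174]
eef_rot: [2.381, 2.043, 0.003]
wrist_force: [5.4, -17.9, 6.1]
finger_gap: 0.0111
gripper_force: 79.9
t 17.05 p [0.5463 0.0583 0.174 ] yawy -8.75 z [ 0.004 -0.002 -1.   ] F [  5.4 -17.9   6.1] gap 0.0111 gf 79.9 box 0.0014 0.0344
[-3.52429042 -1.14200237  0.14991555]
clock: 17.25
tool_pos: [0.5464, 0.0582, 0.174]
eef_rot: [2.416, 2.001, 0.003]
wrist_force: [6.4, -19.8, 5.9]
finger_gap: 0.0109
gripper_force: 79.9
t 17.25 p [0.5464 0.0582 0.174 ] yawy -10.74 z [ 0.004 -0.002 -1.   ] F [  6.4 -19.8   5.9] gap 0.0109 gf 79.9 box 0.0015 0.0343
[-3.86128544 -1.32632575  0.23651504]
```

View pics/l.png

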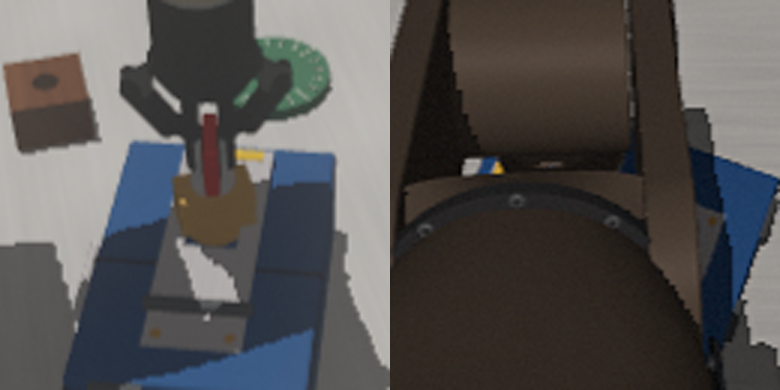

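The staple head at (215,205) has turned across the hasp, the key's collar is seated, and torque is starting to build. I'll relieve the side load and firm up against the stop.

```bash
python3 -m creep '[[-0.01,0,0,0,0,0.05,1],[-0.01,0,0,0,0,0.1,1],[-0.01,0,0,0,0,0.1,1]]'
python3 -c "
from g import *
deltas([]); print(observe()['ft_torque'])"
python3 -m creep '[[0,0,0,0,0,0.1,1],[0,0,0,0,0,0.1,1]]'
python3 -c "
from g import *
deltas([]); print(observe()['ft_torque'])"
```

```text
clock: 17.65
tool_pos: [0.5464, 0.0578, 0.174]
eef_rot: [2.465, 1.941, 0.004]
wrist_force: [7.5, -12.1, 4.9]
finger_gap: 0.0111
gripper_force: 80.0
t 17.65 p [0.5464 0.0578 0.174 ] yawy -13.58 z [ 0.005 -0.001 -1.   ] F [  7.5 -12.1   4.9] gap 0.0111 gf 80.0 box 0.0016 0.0339
[-2.53554776 -1.42216966  0.70970173]
clock: 17.85
tool_pos: [0.5464, 0.0577, 0.174]
eef_rot: [2.513, 1.878, 0.004]
wrist_force: [8.3, -13.8, 4.5]
finger_gap: 0.0111
gripper_force: 81.8
t 17.85 p [0.5464 0.0577 0.174 ] yawy -16.46 z [ 0.005 -0.002 -1.   ] F [  8.3 -13.8   4.5] gap 0.0111 gf 81.8 box 0.0017 0.0339
[-2.56771906 -1.5326863   1.18368584]
```

The torque is climbing steeply (1.18 N·m), so the staple is on its stop. Release and retreat straight up.

```bash
python3 -m creep '[[0,0,0,0,0,-0.1,1],[0,0,0,0,0,-0.1,0.6],[0,0,0,0,0,-0.1,0],[0,0,0,0,0,-0.1,-0.3],[0,0,0,0,0,-0.1,-0.3]]' 20
python3 -m creep '[[0,0,0,0,0,0,-0.3],[0,0,0,0,0,0,-0.3]]'
python3 -m creep '[[0,0,-0.15,0,0,0,-0.3],[0,0,-0.4,0,0,0,-0.3],[0,0,-0.8,0,0,0,-0.3],[0,0,-1,0,0,0,-0.3],[0,0,-1,0,0,0,-0.3]]'
python3 -m creep '[[0.4,0,-0.3,0,0,0,-0.3],[0.8,0,-0.3,0,0,0,-0.3],[1,0,-0.3,0,0,0,-0.3],[1,0,-0.3,0,0,0,-0.3]]'
python3 -m creep '[[0.4,0,0,0,0,0,-0.3],[0.8,0,0,0,0,0,-0.3],[1,0,0,0,0,0,-0.3],[1,0,0,0,0,0,-0.3]]'
python3 -m creep '[[0.4,0,0,0,0,0,-0.3],[0.8,0,0,0,0,0,-0.3],[1,0,0,0,0,0,-0.3],[1,0,0,0,0,0,-0.3]]'
python3 - <<'E'
from g import *
deltas([])
for n in("side","top"):
    p,d=snapshot(n); np.savez(f"{n}4.npz",p=p,d=d); C=cloud(n,d)
    c=p[130:260,200:330] if n=="side" else p[150:280,210:340]
    cv2.imwrite(f"pics/m_{n}.png",cv2.resize(c,(390,390),interpolation=2)[...,::-1])
    P=p.astype(int);k=(P[...,0]>1.6*P[...,1])&(P[...,0]>1.5*P[...,2])&(P[...,0]>35)&(abs(C[...,0]-.545)<.05)&(abs(C[...,1]-.06)<.05)&(C[...,2]>.14)
    q=C[k]; print(n,"red",len(q),q[:,2].max() if len(q) else 0, cv2.minAreaRect(q[:,:2].astype(np.float32)) if len(q)>4 else 0)
    hsv=cv2.cvtColor(p,cv2.COLOR_RGB2HSV).astype(int); k=(hsv[...,0]>10)&(hsv[...,0]<28)&(hsv[...,1]>110)&(hsv[...,2]>40)&(abs(C[...,2]-.136)<.005)&(abs(C[...,1]-.06)<.06)&(abs(C[...,0]-.545)<.06)
    print("brass",k.sum(),cv2.minAreaRect(C[k][:,:2].astype(np.float32)))
cv2.imwrite("pics/m.png",cv2.hconcat([cv2.imread("pics/m_side.png"),cv2.imread("pics/m_top.png")]))
E
```

```text
clock: 18.35
tool_pos: [0.5439, 0.0587, 0.1727]
eef_rot: [-2.469, -1.942, 0.0]
wrist_force: [-1.0, -0.1, 0.3]
finger_gap: 0.0553
gripper_force: 0.0
clock: 18.55
tool_pos: [0.5441, 0.0585, 0.1727]
eef_rot: [-2.469, -1.942, 0.0]
wrist_force: [0.4, -1.7, 0.7]
finger_gap: 0.0557
gripper_force: 0.0
clock: 19.05
tool_pos: [0.5456, 0.0585, 0.2758]
eef_rot: [2.467, 1.94, 0.006]
wrist_force: [0.2, 0.1, -0.3]
finger_gap: 0.0556
gripper_force: 0.0
clock: 19.45
tool_pos: [0.5678, 0.1579, 0.3019]
eef_rot: [-2.467, -1.944, 0.0]
wrist_force: [0.3, -0.3, -0.4]
finger_gap: 0.0555
gripper_force: 0.0
clock: 19.85
tool_pos: [0.5913, 0.2543, 0.3017]
eef_rot: [-2.467, -1.944, 0.002]
wrist_force: [0.1, -1.1, -0.2]
finger_gap: 0.0554
gripper_force: 0.0
clock: 20.25
tool_pos: [0.6149, 0.3508, 0.3018]
eef_rot: [-2.468, -1.944, 0.001]
wrist_force: [-0.5, -0.8, -0.7]
finger_gap: 0.0556
gripper_force: 0.0
t 20.25 p [0.6149 0.3508 0.3018] yawy -13.56 z [-0.001 -0.    -1.   ] F [-0.5 -0.8 -0.7] gap 0.0556 gf 0.0 box -0.0315 0.333
side red 124 0.18868047833045565 ((0.5461704730987549, 0.05328564718365669), (0.05267203599214554, 0.011408942751586437), 83.47975158691406)
brass 106 ((0.5457490682601929, 0.05301262438297272), (0.05933823809027672, 0.03726808726787567), 3.201296806335449)
top red 137 0.19166961692700488 ((0.5454244613647461, 0.05963938683271408), (0.0483851283788681, 0.013104230165481567), 81.05992889404297)
brass 128 ((0.5452648401260376, 0.060356415808200836), (0.06083709001541138, 0.03234219551086426), 1.0411535501480103)
```

View pics/m.png

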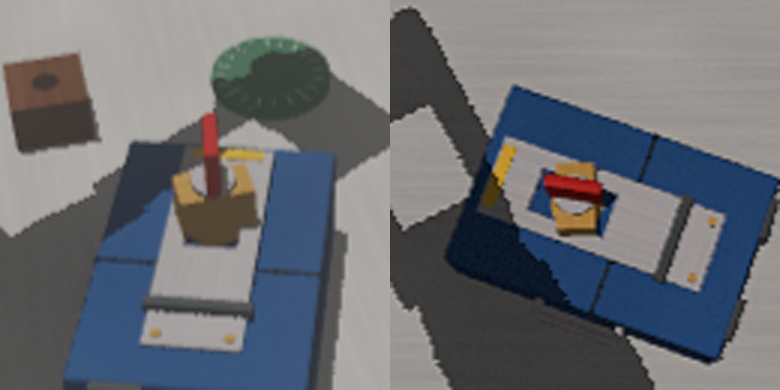

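The staple's long side has turned 69.5° (from 70.5° to 1.0°), which is its stop. The key top is at z ≈ 0.19 with the collar seated at (213,180), the hasp is flat, and the robot is clear.

```bash
python3 -c "
from rig import *
print(job_done())"
```

```text
the job is handed in; nothing more can be done
None
```

The strongbox is locked and handed in at about 20 s of robot time: the hasp lies flat around the staple, the key is fully home and turned clockwise to its stop (69.5° measured) and left standing there, and neither the moves nor the pictures gave any sign of the wheel, cylinders or collar being touched.

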